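# Put the glaze jars back by their test tiles

## Robot

A 6-joint arm with a two-finger parallel gripper is mounted at the origin on the work surface. World frame = base frame: x ahead of the robot, y to its left, z up, the work surface at z = 0. Lengths are in m, angles in rad, forces in N, time in s.
With the tool pointing down it reaches from about 0.4 to 0.925 m from the base axis. Payload 3.4 kg.
Tool frame: the origin (TCP) lies at the very end of the fingers, on their centre line; the grasp point (between the pads) lies 19 mm behind it (tcp_to_grasp is the distance from the TCP to the grasp point, in m); z points along the fingers, y is the line along which they close (so a half turn about z gives the same grasp; the last joint's range is limited). The gripper opens to 85 mm and grips with 20 to 120 N. Pads are 22 mm wide; open, the fingers measure 114 mm over their backs; the gripper's body (76 mm by 85 mm) begins 54 mm behind the grasp point. The pads swing forward as they close: fully open they stand 13 mm farther back than shut.
Start: joints at [1.079, 0.307, 1.506, -0, 1.328, -0.073], TCP at [0.234, 0.525, 0.231] pointing down, gripper open.
Joint ranges: [-3.12, 3.12], [-1.05, 2.28], [0.14, 2.33], [-1.42, 4.57], [0.1, 2.73], [-2.68, 2.68]. Speed limits (rad/s): [2.57, 2.57, 3.14, 3.14, 3.14, 3.14].

## Interface

Orientations are given as [roll, pitch, yaw] about the fixed x, y, z axes, in that order (R = Rz(yaw) Ry(pitch) Rx(roll)).
In Python, from cell import get_state, grab_frame, camera_info, close_job, tcp_to_grasp gives the robot as it stands.
- The arm moves only by the tool send_rows, never from a script. Its argument "plan" is a list of rows, each a list of 3 entries, a list of its own where there are three numbers: the opening in per cent of the stroke, from 0 (shut) to 100 (fully open), then the shift along the tool's x, y, z in m, then the turn, a rotation vector about the tool's x, y, z in rad. A call has exactly 10 rows; each row is the pose to reach, as a shift and turn from the pose commanded when the call began, along the tool's axes at that moment; what a row does not reach only later rows make up. A row lasts 1/10 s, in which the tool goes at most 50 mm and 8.59 degrees, less where a joint would pass 70% of its speed; a pose out of reach is approached as far as the arm can. A call with a gripper value outside its range is refused whole. The fingers move at their own pace and stop on an object; "squeeze" is the grip in N (left out, the last holds). Time passes only in rows, so rows that repeat a pose let the fingers close, or fill a call up. It gives the time, the measured TCP pose, the force, the opening and the grip force at its end, in the units of the state.
- get_state(): the state, without advancing time (a new reading comes with each control period).
- grab_frame(name): name is "scene" or "side" or "wrist"; returns the picture (384x512x3 uint8, red, green, blue); there is no depth.
- camera_info(name): a dict with "fx", "fy", "cx", "cy" (pixels), "rvec" (rotation vector, rad) and "tvec" (3), from world to camera coordinates, as OpenCV has them; the wrist camera has in their place "tool_from_camera" (4x4, takes a point from camera to tool coordinates, whose origin is the TCP and whose axes are the flange's). Camera axes: x right, y down, z forward; pixel columns grow to the right and rows downward; lengths in m; the calibration is good to about 2 mm. A picture is of the moment at which its call begins: read the wrist's pose just before it. camera_info takes no time and is no camera call.
- close_job(): hands the job in; it is judged then, once.
The state is a dict: "t": time; "joint_positions": joint angles; "joint_vel": joint speeds; "tau": joint torques, N m; "ee_pos": TCP position; "tool_rot": TCP orientation; "contact_force": force on the tool from outside, world axes, zero at the start; "ft_torque": the same for the moment, N m; "finger_gap": opening from 0.0 (shut) to 1.0 (fully open); "grip_force": force on a finger pad.
Only numpy, scipy, OpenCV 4.12 (cv2) and the standard library are available. Lean on these libraries where they do the work, as an engineer would, in place of code of your own. Each camera call takes 0.05 s, during which the arm holds its last target. There are 200 camera calls.

## Task

The four glaze jars all stand on the wrong boards: move each to the board whose test tile has the colour of its lid, standing upright wholly inside the marked circle. Use the bare slate disc as the only free spot for parking a jar on the way: never stand a jar on the bench itself, and set the jars down without dropping or tipping them. Leave the freshly glazed yellow tea bowl where it is, and finish with everything let go and the disc empty.

Things in the scene. Friction and masses are not known exactly. Their poses are not given: they have to be found in the camera images.
- jar_teal_mid (a point): Loose closed glaze jar, round, with a teal blue lid and a teal blue band on its light grey body; body 50 mm diameter, lid 47 mm, 80 mm tall in all, about 0.18 kg. The point is the jar's centre, 40 mm above its underside; z is its axis, up.
- jar_green_mid (a point): Loose closed glaze jar, round, with a grass green lid and a grass green band on its light grey body; body 50 mm diameter, lid 47 mm, 80 mm tall in all, about 0.18 kg. The point is the jar's centre, 40 mm above its underside; z is its axis, up.
- jar_rust_mid (a point): Loose closed glaze jar, round, with a rust red-brown lid and a rust red-brown band on its light grey body; body 50 mm diameter, lid 47 mm, 80 mm tall in all, about 0.18 kg. The point is the jar's centre, 40 mm above its underside; z is its axis, up.
- jar_cream_mid (a point): Loose closed glaze jar, round, with a cream white lid and a cream white band on its light grey body; body 50 mm diameter, lid 47 mm, 80 mm tall in all, about 0.18 kg. The point is the jar's centre, 40 mm above its underside; z is its axis, up.
- place_teal (a point): Home of the teal blue jar: the centre of the marked circle (37 mm radius, dark grey disc with a thin pale outline) on the upper face of a fixed brown-grey board 15 mm thick, so at 15 mm above the bench. The board is 90 mm wide (y) and reaches from 45 mm behind to 95 mm ahead of this point along its own x, z up; at its far end, 70 mm along +x, lies a teal blue glazed test tile 60 mm (y) by 36 mm, up to 30 mm above the bench.
- place_green (a point): Home of the grass green jar: the centre of the marked circle (37 mm radius, dark grey disc with a thin pale outline) on the upper face of a fixed brown-grey board 15 mm thick, so at 15 mm above the bench. The board is 90 mm wide (y) and reaches from 45 mm behind to 95 mm ahead of this point along its own x, z up; at its far end, 70 mm along +x, lies a grass green glazed test tile 60 mm (y) by 36 mm, up to 30 mm above the bench.
- place_rust (a point): Home of the rust red-brown jar: the centre of the marked circle (37 mm radius, dark grey disc with a thin pale outline) on the upper face of a fixed brown-grey board 15 mm thick, so at 15 mm above the bench. The board is 90 mm wide (y) and reaches from 45 mm behind to 95 mm ahead of this point along its own x, z up; at its far end, 70 mm along +x, lies a rust red-brown glazed test tile 60 mm (y) by 36 mm, up to 30 mm above the bench.
- place_cream (a point): Home of the cream white jar: the centre of the marked circle (37 mm radius, dark grey disc with a thin pale outline) on the upper face of a fixed brown-grey board 15 mm thick, so at 15 mm above the bench. The board is 90 mm wide (y) and reaches from 45 mm behind to 95 mm ahead of this point along its own x, z up; at its far end, 70 mm along +x, lies a cream white glazed test tile 60 mm (y) by 36 mm, up to 30 mm above the bench.
- park_top (a point): The free spot: centre of the upper face of a fixed plain round dark slate disc, 96 mm diameter, 15 mm thick; the point is 15 mm above the bench. Nothing stands on it at the start.
- teabowl_mid (a point): Loose small mustard yellow tea bowl, freshly glazed, 70 mm across and 48 mm tall, standing among the boards; the point is its centre, 24 mm above the bench. Not to be disturbed.

How it is judged:
By the outcome, as a careful person would: the job done as asked, in the order asked, and still so for the second after the job is handed in, with the robot touching nothing.
It also fails if it takes over 120 s, if anything falls off the work surface, if the arm or the gripper's body presses on something with over 40 N, if the wrist force passes 120 N, or if a joint passes its speed limit or range.

## Working session

There is one attempt and no reset: what is moved stays moved. The work goes in short steps, Python scripts to look and compute and a tool call to move; the robot and the scene stay as the last step left them, time stands still between calls to the robot, and variables do not carry over. Pictures are saved under pics/ and viewed, at most 14 in all, crops included, and the job is handed in when it is done.

Besides the shell and the picture viewer there is one more tool, called after "Call:" by a JSON object that holds its "op" and its "data", one argument or row to a line. send_rows: Moves the arm, as the interface text tells. Its arguments: {"type":"object","properties":{"plan":{"type":"array"},"squeeze":{"type":"number"}},"required":["plan"]}

```bash
ls; mkdir -p pics; python3 - <<'E'
from cell import *
import cv2,numpy as np
s=get_state();print(s)
a=grab_frame("scene");b=grab_frame("side");
np.save("scene0.npy",a);np.save("side0.npy",b)
cv2.imwrite("pics/scene0.png",a[:,:,::-1]);cv2.imwrite("pics/side0.png",b[:,:,::-1])
for n in("scene","side","wrist"):print(camera_info(n))
print(tcp_to_grasp)
E
```

```text
pics
{'t': 0.0, 'joint_positions': array([ 1.07851654e+00,  3.07560006e-01,  1.50763453e+00,  1.85358244e-05,
        1.32841468e+00, -7.35125394e-02]), 'joint_vel': array([-0.00094967,  0.0006565 , -0.00053899,  0.00105036, -0.00064946,
       -0.00044556]), 'tau': array([-1.75415007e-04, -4.57545555e+01, -2.51920438e+01, -2.12155478e-04,
        1.31106935e-02, -1.55464654e-06]), 'ee_pos': array([0.23351478, 0.52470243, 0.23040315]), 'tool_rot': array([-3.13958286e+00, -1.66045607e-04,  2.72282077e+00]), 'contact_force': array([-0.19515664, -0.2761914 , -0.59526855]), 'ft_torque': array([ 0.00260707,  0.03630939, -0.01662084]), 'grip_force': 0.0, 'finger_gap': 1.0014159263904752}
{'fx': 364.39709145654604, 'fy': 364.39709145654604, 'cx': 253.74034939558825, 'cy': 193.08424217848133, 'rvec': array([ 1.65371807,  1.55826383, -0.85745388]), 'tvec': array([-0.04681974, -0.20192845,  1.13738319])}
{'fx': 377.9120320559944, 'fy': 377.9120320559944, 'cx': 253.11354904901515, 'cy': 196.1591641356049, 'rvec': array([ 0.63654346, -2.59806189,  1.22984467]), 'tvec': array([0.46045214, 0.23580209, 0.52492487])}
{'fx': 298.20824884318034, 'fy': 298.20824884318034, 'cx': 255.40972262967117, 'cy': 186.5572283124685, 'tool_from_camera': array([[ 1.67101463e-04, -9.63091738e-01, -2.69173321e-01,
         6.85225260e-02],
       [ 9.99999830e-01,  1.04212894e-05,  5.83507964e-04,
        -1.15500854e-03],
       [-5.59166566e-04, -2.69173373e-01,  9.63091576e-01,
        -1.44411302e-01],
       [ 0.00000000e+00,  0.00000000e+00,  0.00000000e+00,
         1.00000000e+00]])}
0.0187
```

View pics/scene0.png

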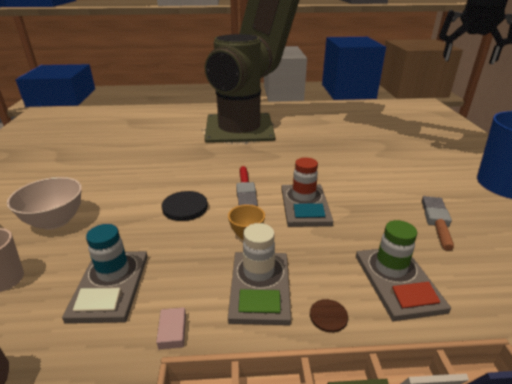

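View pics/side0.png

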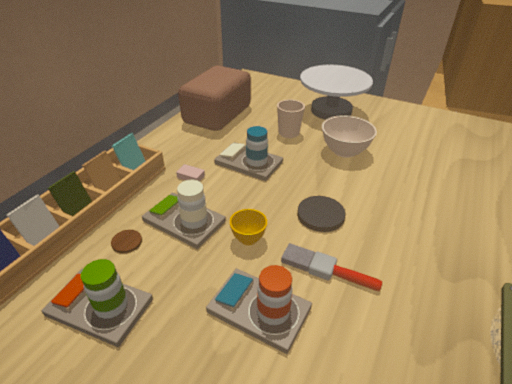

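The scene view faces the robot (image right is +y). The jars and boards pair up as follows:

| Jar | Scene pixel | Board it stands on |
|---|---|---|
| teal | (105,250) | cream |
| cream | (258,250) | green |
| rust | (305,178) | teal |
| green | (397,250) | rust |

The slate disc is at (185,205) and the tea bowl at (247,218). The brown disc at (329,315) is a distractor. The side view shows the same arrangement. It is a single 4-cycle, so five moves will do it.

```bash
cat > h.py <<'E'
from cell import *
import cv2,numpy as np
from scipy.spatial.transform import Rotation as R
def cam(name,st=None):
    c=camera_info(name);K=np.array([[c['fx'],0,c['cx']],[0,c['fy'],c['cy']],[0,0,1]])
    if name=="wrist":
        T=np.eye(4);T[:3,:3]=R.from_euler('xyz',st['tool_rot']).as_matrix();T[:3,3]=st['ee_pos']
        M=T@c['tool_from_camera'];return K,M[:3,:3],M[:3,3]
    r=cv2.Rodrigues(c['rvec'])[0];return K,r.T,-r.T@c['tvec']
def onplane(px,z,C):
    K,Rm,o=C;px=np.atleast_2d(px).astype(float)
    d=(Rm@np.linalg.inv(K)@np.c_[px,np.ones(len(px))].T).T
    return (o+d*((z-o[2])/d[:,2])[:,None])[:,:2]
def blobs(img,lo,hi,amin=60):
    h=cv2.cvtColor(img,cv2.COLOR_RGB2HSV);m=cv2.inRange(h,np.array(lo),np.array(hi))
    cs=[c for c in cv2.findContours(m,cv2.RETR_EXTERNAL,cv2.CHAIN_APPROX_NONE)[0] if cv2.contourArea(c)>amin]
    return sorted(cs,key=lambda c:-cv2.contourArea(c))
E
python3 - <<'E'
from h import *
for n in("scene","side"):
    a=np.load(n+"0.npy");C=cam(n)
    h=cv2.cvtColor(a,cv2.COLOR_RGB2HSV)
    print(n)
    px={"scene":[(98,299),(260,300),(310,211),(415,295),(258,232),(104,234),(305,165),(398,230),(185,205),(247,220),(125,285)],"side":[(232,151),(163,206),(234,290),(70,290),(191,187),(257,132),(275,277),(100,272),(320,212),(248,220),(90,325)]}[n]
    for p in px: print(p,h[p[1],p[0]])
    for nm,lo,hi in [("teal",(90,120,50),(105,255,255)),("green",(38,120,40),(62,255,255)),("red",(0,170,80),(9,255,255)),("yellow",(17,190,120),(27,255,255)),("white",(20,0,190),(35,75,255)),("dark",(0,0,15),(179,90,60))]:
        for c in blobs(a,lo,hi,100)[:7]:
            x,y,w,hh=cv2.boundingRect(c);r=cv2.minAreaRect(onplane(c[:,0],.03,C).astype(np.float32)*1000)
            if w<80:print(nm,(x,y,w,hh),np.round(r[0]),np.round(r[1]),round(r[2],1))
E
```

```text
scene
(98, 299) [ 25  55 205]
(260, 300) [ 43 160 107]
(310, 211) [ 94 185  91]
(415, 295) [  6 194 151]
(258, 232) [ 21  64 208]
(104, 234) [ 94 186  89]
(305, 165) [  6 197 150]
(398, 230) [ 44 165 102]
(185, 205) [15 11 46]
(247, 220) [ 17 179 155]
(125, 285) [ 14  64 112]
teal (87, 225, 31, 24) [ 546. -259.] [52. 60.] 62.8
teal (294, 204, 31, 13) [493. 126.] [56. 41.] 86.5
green (239, 290, 41, 23) [712.  14.] [58. 40.] 86.5
green (385, 221, 32, 24) [571. 276.] [51. 71.] 56.3
green (378, 248, 33, 21) [640. 237.] [50. 41.] 62.1
red (393, 282, 46, 26) [713. 242.] [39. 62.] 5.2
red (296, 158, 21, 15) [307. 154.] [48. 72.] 81.1
red (294, 181, 15, 12) [405. 126.] [30. 45.] 81.4
white (74, 289, 45, 20) [ 693. -221.] [59. 35.] 86.6
white (245, 224, 29, 18) [556.  24.] [50. 49.] 86.5
dark (440, 0, 72, 64) [-2305.  2125.] [ 519. 3779.] 57.5
dark (206, 50, 54, 68) [-530.  -38.] [1026.  172.] 9.2
dark (163, 192, 44, 28) [ 460. -119.] [88. 95.] 86.5
dark (217, 32, 41, 11) [-1449.    24.] [256. 365.] 85.8
dark (469, 374, 43, 10) [843. 272.] [52. 11.] 86.6
dark (111, 255, 25, 23) [ 629. -194.] [31. 46.] 71.9
side
(232, 151) [ 26  48 216]
(163, 206) [ 38 255 138]
(234, 290) [ 94 139 130]
(70, 290) [ 11 255 180]
(191, 187) [ 28  44 218]
(257, 132) [ 94 146 129]
(275, 277) [ 12 225 194]
(100, 272) [ 39 255 142]
(320, 212) [22 49 94]
(248, 220) [ 21 220 153]
(90, 325) [ 18  44 197]
teal (216, 274, 36, 32) [484. 131.] [59. 30.] 87.9
teal (248, 127, 19, 10) [ 672. -317.] [46. 46.] 28.0
green (81, 260, 35, 31) [691. 208.] [51. 63.] 53.0
green (150, 195, 28, 19) [703.  20.] [60. 27.] 84.5
green (89, 296, 33, 16) [641. 245.] [48. 25.] 36.1
red (333, 265, 49, 25) [322.  21.] [77. 22.] 1.0
yellow (230, 209, 37, 36) [531.  -3.] [68. 92.] 27.8
white (177, 180, 26, 16) [691. -47.] [52. 50.] 27.8
white (220, 143, 24, 13) [ 687. -216.] [30. 64.] 0.5
```

Call:
{"op": "send_rows", "data": {
  "plan": [
    [100,[-0.04,-0.03,-0.01],[0,0,-0.05]],
    [100,[-0.08,-0.06,-0.03],[0,0,-0.1]],
    [100,[-0.11,-0.09,-0.05],[0,0,-0.15]],
    [100,[-0.15,-0.12,-0.07],[0,0,-0.2]],
    [100,[-0.19,-0.15,-0.09],[0,0,-0.25]],
    [100,[-0.22,-0.18,-0.1],[0,0,-0.3]],
    [100,[-0.26,-0.21,-0.11],[0,0,-0.35]],
    [100,[-0.3,-0.24,-0.12],[0,0,-0.4]],
    [100,[-0.34,-0.27,-0.13],[0,0,-0.42]],
    [100,[-0.37,-0.3,-0.13],[0,0,-0.42]]
  ]
}}

```text
t: 1.1
ee_pos: [0.4514, 0.099, 0.3624]
tool_rot: [3.141, 0.003, -3.14]
contact_force: [0.4, 1.2, 0.3]
finger_gap: 1.001
grip_force: 0.0
```

Call:
{"op": "send_rows", "data": {
  "plan": [
    [100,[-0.02,-0.03,-0.01],[0,0,0]],
    [100,[-0.04,-0.06,-0.02],[0,0,0]],
    [100,[-0.05,-0.09,-0.03],[0,0,0]],
    [100,[-0.05,-0.1,-0.04],[0,0,0]],
    [100,[-0.05,-0.1,-0.04],[0,0,0]],
    [100,[-0.05,-0.1,-0.04],[0,0,0]],
    [100,[-0.05,-0.1,-0.04],[0,0,0]],
    [100,[-0.05,-0.1,-0.04],[0,0,0]],
    [100,[-0.05,-0.1,-0.04],[0,0,0]],
    [100,[-0.05,-0.1,-0.04],[0,0,0]]
  ]
}}

```text
t: 2.1
ee_pos: [0.4997, 0.0015, 0.4011]
tool_rot: [3.141, -0.0, -3.139]
contact_force: [-0.2, -0.7, 0.1]
finger_gap: 1.0
grip_force: 0.0
```

```bash
python3 - <<'E'
from h import *
s=get_state();a=grab_frame("wrist");np.save("w0.npy",a);np.save("w0s.npy",np.r_[s['ee_pos'],s['tool_rot']])
print(s['ee_pos'],s['tool_rot'],s['joint_positions'])
cv2.imwrite("pics/w0.png",a[:,:,::-1])
E
```

```text
[0.49974955 0.00146989 0.40114993] [ 3.14148037e+00 -2.92609885e-04 -3.13932643e+00] [-8.16664807e-02  1.11501919e-01  1.34818909e+00  8.79072788e-05
  1.68220263e+00 -1.65471926e+00]
```

View pics/w0.png

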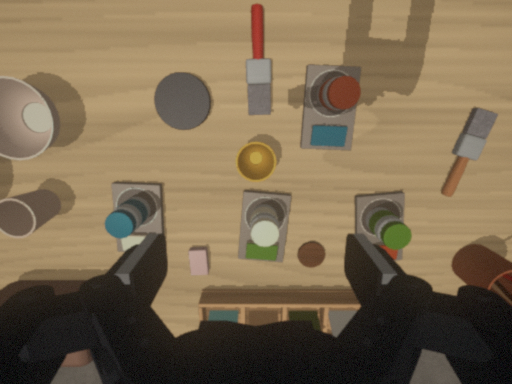

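The overhead view shows everything:

| Thing | Wrist pixel |
|---|---|
| rust lid | (343,93) |
| teal lid | (120,222) |
| cream lid | (265,233) |
| green lid | (396,236) |
| slate disc | (183,101) |
| tea bowl | (256,160) |

The board outlines are clear, apart from the front ends that the fingers hide.

```bash
python3 - <<'E'
from h import *
a=np.load("w0.npy");v=np.load("w0s.npy");C=cam("wrist",{'ee_pos':v[:3],'tool_rot':v[3:]})
h=cv2.cvtColor(a,cv2.COLOR_RGB2HSV)
for p in [(305,140),(118,195),(246,245),(400,200),(310,75),(183,100),(230,130),(343,93),(120,222),(265,233),(396,236),(256,160),(330,135),(150,185),(330,72)]:print(p,h[p[1],p[0]])
for nm,lo,hi in [("teal",(90,120,40),(105,255,255)),("green",(38,120,40),(62,255,255)),("red",(0,150,60),(9,255,255)),("yellow",(17,190,120),(27,255,255)),("white",(20,0,150),(75,70,255))]:
    for c in blobs(a,lo,hi,100)[:7]:
        x,y,w,hh=cv2.boundingRect(c)
        for z in(.03,.095):
            P=onplane(c[:,0],z,C).astype(np.float32)*1000;r=cv2.minAreaRect(P);q=cv2.minEnclosingCircle(P)
            print(nm,(x,y,w,hh),z,np.round(r[0]),np.round(r[1]),round(r[2],1),"circ",np.round(q[0]),round(q[1]))
E
```

```text
(305, 140) [ 18  54 136]
(118, 195) [ 19  40 154]
(246, 245) [ 28  68 116]
(400, 200) [ 17  60 127]
(310, 75) [ 14  53 136]
(183, 100) [16 34 98]
(230, 130) [ 19  95 172]
(343, 93) [  9 174 119]
(120, 222) [ 94 115 124]
(265, 233) [ 34  33 193]
(396, 236) [ 42 163 116]
(256, 160) [ 22 159 186]
(330, 135) [ 95 118 110]
(150, 185) [ 16  53 136]
(330, 72) [16 65 86]
teal (109, 221, 23, 16) 0.03 [ 659. -249.] [24. 44.] 16.6 circ [ 653. -251.] 22
teal (109, 221, 23, 16) 0.095 [ 630. -217.] [21. 39.] 16.6 circ [ 625. -219.] 19
green (381, 223, 30, 26) 0.03 [672. 267.] [52. 49.] 46.9 circ [672. 265.] 28
green (381, 223, 30, 26) 0.095 [641. 233.] [45. 43.] 46.9 circ [641. 232.] 24
green (246, 244, 31, 16) 0.03 [704.  12.] [57. 29.] 84.4 circ [703.  12.] 30
green (246, 244, 31, 16) 0.095 [669.  11.] [50. 25.] 84.4 circ [669.  11.] 27
red (328, 76, 32, 33) 0.03 [413. 146.] [51. 51.] 3.9 circ [413. 146.] 26
red (328, 76, 32, 33) 0.095 [415. 128.] [44. 45.] 3.9 circ [415. 127.] 23
red (251, 4, 12, 54) 0.03 [322.   2.] [75. 17.] 0.5 circ [322.   4.] 38
red (251, 4, 12, 54) 0.095 [336.   2.] [66. 15.] 0.5 circ [336.   3.] 33
white (23, 98, 30, 58) 0.03 [ 471. -364.] [91. 48.] 8.2 circ [ 471. -367.] 50
white (23, 98, 30, 58) 0.095 [ 466. -318.] [79. 42.] 8.2 circ [ 466. -321.] 43
white (250, 221, 29, 26) 0.03 [667.  18.] [51. 53.] 0.1 circ [667.  18.] 27
white (250, 221, 29, 26) 0.095 [637.  15.] [45. 46.] 0.1 circ [637.  16.] 24
white (247, 60, 22, 23) 0.03 [380.   5.] [32. 35.] 4.0 circ [380.   5.] 23
white (247, 60, 22, 23) 0.095 [387.   4.] [28. 30.] 4.0 circ [387.   4.] 20
white (121, 236, 24, 15) 0.03 [ 680. -233.] [23. 51.] 26.0 circ [ 687. -230.] 26
white (121, 236, 24, 15) 0.095 [ 649. -203.] [20. 45.] 26.0 circ [ 654. -201.] 23
```

```bash
python3 - <<'E'
from h import *
a=np.load("w0.npy");v=np.load("w0s.npy");C=cam("wrist",{'ee_pos':v[:3],'tool_rot':v[3:]})
a=cv2.GaussianBlur(a,(3,3),0)
h=cv2.cvtColor(a,cv2.COLOR_RGB2HSV)
c=blobs(a,(85,70,40),(105,255,255),100)
for k in c:
    P=onplane(k[:,0],.095,C).astype(np.float32)*1000;q=cv2.minEnclosingCircle(P)
    if q[0][1]<-100: print("teal",q)
for n,box in dict(teal=(295,55,70,100),green=(228,180,75,85),rust=(345,182,70,60),cream=(105,175,65,60),disc=(145,60,75,80)).items():
    x,y,w,hh=box;m=np.zeros(h.shape[:2],np.uint8);m[y:y+hh,x:x+w]=(h[y:y+hh,x:x+w,1]<78)*255
    c=max(cv2.findContours(m,cv2.RETR_EXTERNAL,cv2.CHAIN_APPROX_NONE)[0],key=cv2.contourArea)[:,0]
    P=(onplane(c,.015,C)*1000).astype(np.float32)
    if n=="disc": print(n,cv2.minEnclosingCircle(P),cv2.fitEllipse(P));continue
    r=cv2.minAreaRect(P);print(n,cv2.boundingRect(c),r)
    # edges: back edge and sides by line fits along pixel rows
    g=m.copy();L=[];Rr=[];T=[]
    for yy in range(y+8,y+(80 if n=="teal" else 45)):
        xs=np.where(m[yy,x+1:x+w-1])[0]
        if len(xs):L.append((x+1+xs[0]-.5,yy));Rr.append((x+1+xs[-1]+.5,yy))
    for xx in range(int(np.median([p[0] for p in L]))+6,int(np.median([p[0] for p in Rr]))-6):
        ys=np.where(m[y+1:y+40,xx])[0]
        if len(ys):T.append((xx,y+1+ys[0]-.5))
    out=[]
    for E in(L,Rr,T):
        Q=(onplane(np.array(E),.015,C)*1000).astype(np.float32);l=cv2.fitLine(Q,cv2.DIST_HUBER,0,.1,.01).ravel();out.append(l)
    l,rr,t=out;ang=[np.degrees(np.arctan2(k[1]*np.sign(k[0]),k[0]*np.sign(k[0]))) for k in(l,rr)]
    angt=np.degrees(np.arctan2(t[1],t[0])*1)%180-90
    th=np.radians(np.mean(ang+[angt]));ex=np.array([np.cos(th),np.sin(th)]);ey=np.array([-ex[1],ex[0]])
    yl,yr,xb=l[2:]@ey,rr[2:]@ey,t[2:]@ex
    print("  angs",np.round(ang,1),round(angt,1),"width",yr-yl,"centre",np.round(ex*(xb+45)+ey*(yl+yr)/2,1))
E
```

```text
teal ((621.3805541992188, -220.38914489746094), 22.414949417114258)
teal (301, 65, 60, 85) ((439.3802185058594, 127.99854278564453), (90.14300537109375, 139.5155487060547), 88.0516586303711)
  angs [-2.1 35. ] -2.4 width 67.00867 centre [415.5 115.9]
green (238, 191, 53, 71) ((659.908203125, 16.522518157958984), (89.60507202148438, 140.0951690673828), 84.9540023803711)
  angs [-5.  -4.5] -5.5 width 89.36 centre [635.   18.7]
rust (354, 192, 51, 50) ((640.6331787109375, 235.85714721679688), (97.36992645263672, 93.13922119140625), 4.950891971588135)
  angs [5.3 7.8] 6.1 width 90.02868 centre [637.2 237. ]
cream (105, 183, 58, 52) ((624.074951171875, -231.5927734375), (111.60011291503906, 103.61775970458984), 88.89049530029297)
  angs [-7.3 -1.7] -1.9 width 91.84364 centre [ 617.6 -222.5]
disc ((428.1961975097656, -124.91072845458984), 47.753868103027344) ((428.11212158203125, -125.10372924804688), (92.8620834350586, 93.74201202392578), 176.7458953857422)
```

Call:
{"op": "send_rows", "data": {
  "plan": [
    [100,[0.012,0.018,0.037],[0,0,0]],
    [100,[0.024,0.036,0.074],[0,0,0]],
    [100,[0.036,0.054,0.11],[0,0,0]],
    [100,[0.048,0.072,0.147],[0,0,0]],
    [100,[0.06,0.09,0.184],[0,0,0]],
    [100,[0.072,0.108,0.22],[0,0,0]],
    [100,[0.085,0.127,0.25],[0,0,0]],
    [100,[0.085,0.127,0.25],[0,0,0]],
    [100,[0.085,0.127,0.25],[0,0,0]],
    [100,[0.085,0.127,0.25],[0,0,0]]
  ]
}}

```text
t: 3.15
ee_pos: [0.417, 0.1277, 0.1527]
tool_rot: [3.141, 0.004, -3.14]
contact_force: [0.6, 0.5, 0.2]
finger_gap: 1.0
grip_force: 0.0
```

```bash
cat > lid.py <<'E'
import sys
from h import *
# near check: lid centre(s) at z=0.095 seen by wrist, and shift to put the TCP over it
B=dict(teal=((85,70,40),(105,255,255)),green=((38,110,40),(62,255,255)),rust=((0,150,50),(10,255,255)),cream=((15,0,140),(75,62,255)))
z=float(sys.argv[3]) if len(sys.argv)>3 else .095
s=get_state();a=grab_frame("wrist");C=cam("wrist",s)
cv2.imwrite("pics/%s.png"%sys.argv[2],a[:,:,::-1]);print(np.round(s['ee_pos'],4),np.round(s['joint_positions'],2))
for c in blobs(a,*B[sys.argv[1]],300)[:4]:
    P=onplane(c[:,0],z,C).astype(np.float32)*1000;q=cv2.minEnclosingCircle(P)
    print(cv2.boundingRect(c),np.round(q[0],1),round(q[1],1))
E
python3 lid.py rust w1
```

```text
[0.417  0.1277 0.1527] [ 0.2   0.2   1.9  -0.    1.05 -1.37]
(226, 167, 64, 64) [414.5 128.4] 23.9
(99, 18, 33, 99) [327.6  36.6] 29.0
```

View pics/w1.png

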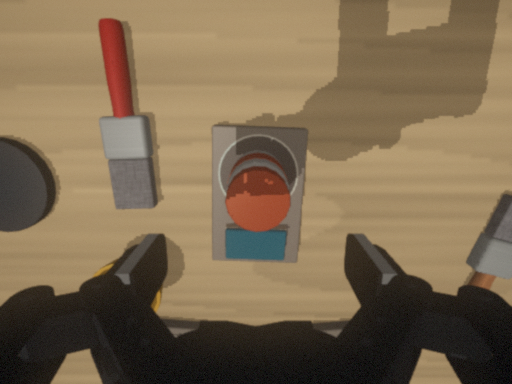

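The rust lid is at (258,199), close to its estimated spot, and the fingers clear the board and bowl. I'll go straight down.

Call:
{"op": "send_rows", "data": {
  "plan": [
    [100,[0,0,0.015],[0,0,0]],
    [100,[0,0,0.035],[0,0,0]],
    [100,[0,0,0.055],[0,0,0]],
    [100,[0,0,0.075],[0,0,0]],
    [100,[0,0,0.09],[0,0,0]],
    [100,[0,0,0.103],[0,0,0]],
    [100,[0,0,0.112],[0,0,0]],
    [100,[0,0,0.118],[0,0,0]],
    [100,[0,0,0.118],[0,0,0]],
    [100,[0,0,0.118],[0,0,0]]
  ]
}}

```text
t: 4.2
ee_pos: [0.4155, 0.1277, 0.0337]
tool_rot: [3.141, 0.001, -3.141]
contact_force: [0.3, -0.3, -0.5]
finger_gap: 1.001
grip_force: 0.0
```

Call:
{"op": "send_rows", "data": {
  "plan": [
    [40,[0,0,0],[0,0,0]],
    [40,[0,0,0],[0,0,0]],
    [40,[0,0,0],[0,0,0]],
    [40,[0,0,0],[0,0,0]],
    [40,[0,0,0],[0,0,0]],
    [40,[0,0,0],[0,0,0]],
    [40,[0,0,0],[0,0,0]],
    [40,[0,0,0],[0,0,0]],
    [40,[0,0,0],[0,0,0]],
    [40,[0,0,0],[0,0,0]]
  ],
  "squeeze": 30
}}

```text
t: 5.2
ee_pos: [0.4155, 0.1282, 0.034]
tool_rot: [3.141, 0.002, -3.14]
contact_force: [-0.1, 2.5, 5.8]
finger_gap: 0.576
grip_force: 25.4
```

Call:
{"op": "send_rows", "data": {
  "plan": [
    [40,[0,0,-0.01],[0,0,0]],
    [40,[0,0,-0.03],[0,0,0]],
    [40,[0,0,-0.05],[0,0,0]],
    [40,[0,0,-0.07],[0,0,0]],
    [40,[0,0,-0.09],[0,0,0]],
    [40,[0,-0.01,-0.1],[0,0,0]],
    [40,[0,-0.03,-0.1],[0,0,0]],
    [40,[0,-0.05,-0.1],[0,0,0]],
    [40,[0,-0.075,-0.1],[0,0,0]],
    [40,[0,-0.1,-0.1],[0,0,0]]
  ]
}}

```text
t: 6.2
ee_pos: [0.4139, 0.0263, 0.1331]
tool_rot: [-3.141, -0.001, -3.14]
contact_force: [0.9, -0.5, -3.3]
finger_gap: 0.577
grip_force: 26.9
```

Call:
{"op": "send_rows", "data": {
  "plan": [
    [40,[-0.002,-0.025,0],[0,0,0]],
    [40,[-0.004,-0.05,0],[0,0,0]],
    [40,[-0.006,-0.075,0],[0,0,0]],
    [40,[-0.008,-0.1,0],[0,0,0]],
    [40,[-0.01,-0.12,0],[0,0,0]],
    [40,[-0.012,-0.137,0],[0,0,0]],
    [40,[-0.0125,-0.148,0],[0,0,0]],
    [40,[-0.0125,-0.153,0],[0,0,0]],
    [40,[-0.0125,-0.153,0],[0,0,0]],
    [40,[-0.0125,-0.153,0],[0,0,0]]
  ]
}}

```text
t: 7.2
ee_pos: [0.4271, -0.1247, 0.1331]
tool_rot: [3.141, -0.001, -3.14]
contact_force: [-0.4, 0.3, -2.2]
finger_gap: 0.576
grip_force: 26.9
```

```bash
python3 - <<'E'
from h import *
print(get_state())
a=grab_frame("side");b=grab_frame("wrist")
cv2.imwrite("pics/s2.png",np.hstack([a,b])[::1,::1,::-1][:, :, :]) if 0 else cv2.imwrite("pics/s2.png",cv2.resize(np.hstack([a,b])[:,:,::-1],(800,300)))
E
```

```text
{'t': 7.2, 'joint_positions': array([-3.79368658e-01,  2.35984126e-01,  1.90377982e+00,  3.90661347e-04,
        1.00285955e+00, -1.95159574e+00]), 'joint_vel': array([ 1.08187051e-02, -2.74791880e-03, -9.08306223e-05,  3.32502902e-04,
       -1.41393009e-03, -8.64206997e-04]), 'tau': array([-3.70202372e-01, -3.63305748e+01, -2.03598297e+01, -3.63055989e-02,
       -3.05058667e-02, -7.03792000e-03]), 'ee_pos': array([ 0.4270863 , -0.12470937,  0.13313742]), 'tool_rot': array([ 3.14090398e+00, -8.34709203e-04, -3.14037192e+00]), 'contact_force': array([-0.39913604,  0.28720314, -2.17982159]), 'ft_torque': array([-0.03953934, -0.04353291, -0.05486692]), 'grip_force': 26.861909239087254, 'finger_gap': 0.5757344289217168}
```

View pics/s2.png

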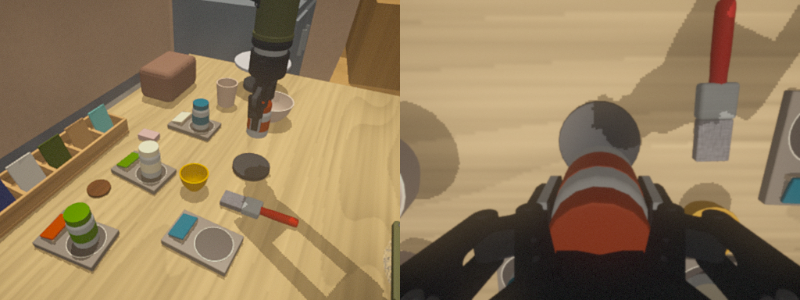

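The rust jar is held upright above the slate disc. I'll lower it.

Call:
{"op": "send_rows", "data": {
  "plan": [
    [40,[0,0,0.015],[0,0,0]],
    [40,[0,0,0.035],[0,0,0]],
    [40,[0,0,0.055],[0,0,0]],
    [40,[0,0,0.07],[0,0,0]],
    [40,[0,0,0.081],[0,0,0]],
    [40,[0,0,0.089],[0,0,0]],
    [40,[0,0,0.094],[0,0,0]],
    [40,[0,0,0.097],[0,0,0]],
    [40,[0,0,0.099],[0,0,0]],
    [40,[0,0,0.0995],[0,0,0]]
  ]
}}

```text
t: 8.3
ee_pos: [0.4279, -0.1253, 0.034]
tool_rot: [-3.141, 0.001, -3.14]
contact_force: [-0.3, 0.8, 0.8]
finger_gap: 0.574
grip_force: 27.1
```

Call:
{"op": "send_rows", "data": {
  "plan": [
    [62,[0,0,0.0],[0,0,0]],
    [70,[0,0,0],[0,0,0]],
    [100,[0,0,0],[0,0,0]],
    [100,[0,0,0],[0,0,0]],
    [100,[0,0,0],[0,0,0]],
    [100,[0,0,-0.01],[0,0,0]],
    [100,[0,0,-0.03],[0,0,0]],
    [100,[0,0,-0.055],[0,0,0]],
    [100,[0,0,-0.085],[0,0,0]],
    [100,[0,0,-0.12],[0,0,0]]
  ]
}}

```text
t: 9.3
ee_pos: [0.4267, -0.1249, 0.155]
tool_rot: [3.141, -0.002, -3.14]
contact_force: [0.4, 0.0, -0.4]
finger_gap: 0.996
grip_force: 0.0
```

Call:
{"op": "send_rows", "data": {
  "plan": [
    [100,[-0.025,-0.012,0],[0,0,0]],
    [100,[-0.055,-0.027,0],[0,0,0]],
    [100,[-0.085,-0.042,0],[0,0,0]],
    [100,[-0.115,-0.057,0],[0,0,0]],
    [100,[-0.145,-0.072,0],[0,0,0]],
    [100,[-0.17,-0.084,0],[0,0,0]],
    [100,[-0.185,-0.092,0],[0,0,0]],
    [100,[-0.192,-0.095,0],[0,0,0]],
    [100,[-0.193,-0.0955,0],[0,0,0]],
    [100,[-0.193,-0.0955,0],[0,0,0]]
  ]
}}

```text
t: 10.3
ee_pos: [0.6198, -0.22, 0.1538]
tool_rot: [3.141, -0.001, -3.14]
contact_force: [0.1, 0.1, 0.6]
finger_gap: 0.998
grip_force: 0.0
```

```bash
python3 lid.py teal w3
```

```text
[ 0.6198 -0.22    0.1538] [-0.41  0.48  1.42  0.    1.24 -1.98]
(223, 172, 63, 63) [ 620.6 -221.5] 23.9
```

View pics/w3.png

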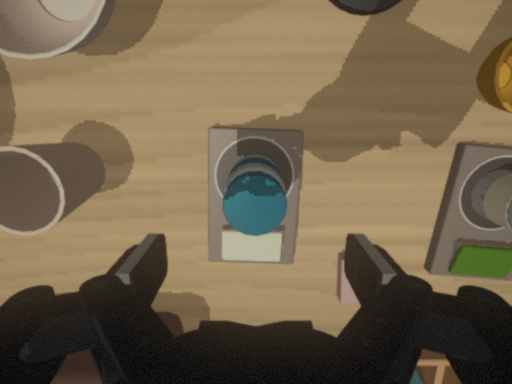

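The teal lid is at (255,203), 1–2 mm from the TCP. The cup at the left is clear of the finger.

Call:
{"op": "send_rows", "data": {
  "plan": [
    [100,[0,-0.001,0.015],[0,0,0]],
    [100,[0,-0.001,0.035],[0,0,0]],
    [100,[0,-0.001,0.055],[0,0,0]],
    [100,[0,-0.001,0.075],[0,0,0]],
    [100,[0,-0.001,0.09],[0,0,0]],
    [100,[0,-0.001,0.103],[0,0,0]],
    [100,[0,-0.001,0.112],[0,0,0]],
    [100,[0,-0.001,0.118],[0,0,0]],
    [100,[0,-0.001,0.12],[0,0,0]],
    [100,[0,-0.001,0.12],[0,0,0]]
  ]
}}

```text
t: 11.35
ee_pos: [0.6209, -0.2216, 0.034]
tool_rot: [-3.141, 0.0, -3.14]
contact_force: [0.0, 0.7, -0.0]
finger_gap: 1.003
grip_force: 0.0
```

Call:
{"op": "send_rows", "data": {
  "plan": [
    [40,[0,0,0],[0,0,0]],
    [40,[0,0,0],[0,0,0]],
    [40,[0,0,0],[0,0,0]],
    [40,[0,0,0],[0,0,0]],
    [40,[0,0,0],[0,0,0]],
    [40,[0,0,0],[0,0,0]],
    [40,[0,0,0],[0,0,0]],
    [40,[0,0,0],[0,0,0]],
    [40,[0,0,0],[0,0,0]],
    [40,[0,0,0],[0,0,0]]
  ],
  "squeeze": 30
}}

```text
t: 12.35
ee_pos: [0.6211, -0.2216, 0.0346]
tool_rot: [-3.141, 0.001, -3.14]
contact_force: [-0.5, 1.6, 6.1]
finger_gap: 0.58
grip_force: 27.1
```

Call:
{"op": "send_rows", "data": {
  "plan": [
    [40,[0,0,-0.01],[0,0,0]],
    [40,[0,0,-0.03],[0,0,0]],
    [40,[0,0,-0.055],[0,0,0]],
    [40,[0,0,-0.08],[0,0,0]],
    [40,[0,0,-0.105],[0,0,0]],
    [40,[0.005,0.01,-0.12],[0,0,0]],
    [40,[0.015,0.027,-0.12],[0,0,0]],
    [40,[0.03,0.051,-0.12],[0,0,0]],
    [40,[0.045,0.076,-0.12],[0,0,0]],
    [40,[0.06,0.102,-0.12],[0,0,0]]
  ]
}}

```text
t: 13.35
ee_pos: [0.5589, -0.118, 0.1534]
tool_rot: [3.141, -0.001, -3.141]
contact_force: [-0.7, 0.2, -0.9]
finger_gap: 0.576
grip_force: 27.8
```

Call:
{"op": "send_rows", "data": {
  "plan": [
    [40,[0.017,0.029,0],[0,0,0]],
    [40,[0.034,0.058,0],[0,0,0]],
    [40,[0.051,0.087,0],[0,0,0]],
    [40,[0.068,0.116,0],[0,0,0]],
    [40,[0.085,0.145,0],[0,0,0]],
    [40,[0.102,0.174,0],[0,0,0]],
    [40,[0.119,0.203,0],[0,0,0]],
    [40,[0.134,0.228,0],[0,0,0]],
    [40,[0.143,0.243,0],[0,0,0]],
    [40,[0.1465,0.248,0],[0,0,0]]
  ]
}}

```text
t: 14.35
ee_pos: [0.4114, 0.1295, 0.1535]
tool_rot: [3.141, -0.002, -3.138]
contact_force: [1.0, -0.1, -1.9]
finger_gap: 0.575
grip_force: 27.9
```

```bash
python3 - <<'E'
from h import *
s=get_state();a=grab_frame("wrist");C=cam("wrist",s);print(s['ee_pos'])
cv2.imwrite("pics/w4.png",a[:,:,::-1])
E
```

```text
[0.41135123 0.12952251 0.15354561]
```

View pics/w4.png

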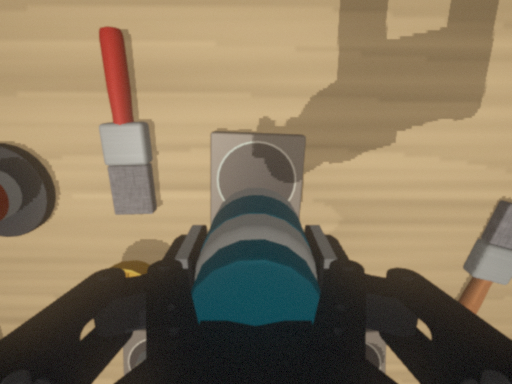

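The teal jar is held over the empty teal board. The pale ring shows at (217,178), (297,178) and (257,140), and I'll use it to check the target.

```bash
cat > ring.py <<'E'
import sys
from h import *
# circle fit to pale ring pixels (low saturation, bright) in a box given as x y w h, on z=.015
f=sys.argv[1];x,y,w,hh=map(int,sys.argv[2:6]);s=get_state()
if f=="new":a=grab_frame("wrist");cv2.imwrite("pics/%s.png"%sys.argv[6],a[:,:,::-1])
else:a=cv2.imread(f)[:,:,::-1].copy()
C=cam("wrist",s);g=cv2.cvtColor(a,cv2.COLOR_RGB2GRAY).astype(float)
g=g-cv2.GaussianBlur(g,(0,0),4);m=np.zeros(g.shape,bool);m[y:y+hh,x:x+w]=g[y:y+hh,x:x+w]>12
v,u=np.where(m);P=onplane(np.c_[u,v],.015,C)*1000
best=None;rng=np.random.default_rng(0)
for _ in range(1500):
    p=P[rng.choice(len(P),3,False)];A=np.c_[2*p,np.ones(3)]
    if abs(np.linalg.det(A))<100:continue
    q=np.linalg.solve(A,(p**2).sum(1));c=q[:2];r=np.sqrt(q[2]+c@c)
    if abs(r-36.5)>2:continue
    i=abs(np.hypot(*(P-c).T)-r)<1
    if best is None or i.sum()>best.sum():best=i
p=P[best];q=np.linalg.lstsq(np.c_[2*p,np.ones(len(p))],(p**2).sum(1),rcond=None)[0]
print(np.round(s['ee_pos'],4),len(P),best.sum(),np.round(q[:2],1),np.sqrt(q[2]+q[:2]@q[:2]))
E
python3 ring.py pics/w4.png 205 135 105 65
```

```text
[0.4116 0.1294 0.1536] 569 334 [415.3 129.3] 37.967903245345575
```

Call:
{"op": "send_rows", "data": {
  "plan": [
    [40,[0,0,0.015],[0,0,0]],
    [40,[0,0,0.035],[0,0,0]],
    [40,[0,0,0.057],[0,0,0]],
    [40,[0,0,0.078],[0,0,0]],
    [40,[0,0,0.094],[0,0,0]],
    [40,[0,0,0.105],[0,0,0]],
    [40,[0,0,0.112],[0,0,0]],
    [40,[0,0,0.116],[0,0,0]],
    [40,[0,0,0.1185],[0,0,0]],
    [40,[0,0,0.1195],[0,0,0]]
  ]
}}

```text
t: 15.4
ee_pos: [0.4143, 0.1281, 0.0345]
tool_rot: [-3.142, 0.001, -3.14]
contact_force: [-1.6, -0.7, 7.2]
finger_gap: 0.576
grip_force: 28.4
```

Call:
{"op": "send_rows", "data": {
  "plan": [
    [40,[0,0,0.0],[0,0,0]],
    [62,[0,0,0.0],[0,0,0]],
    [70,[0,0,0],[0,0,0]],
    [100,[0,0,0],[0,0,0]],
    [100,[0,0,0],[0,0,0]],
    [100,[0,0,0],[0,0,0]],
    [100,[0,0,-0.015],[0,0,0]],
    [100,[0,0,-0.045],[0,0,0]],
    [100,[0,0,-0.085],[0,0,0]],
    [100,[0,0,-0.12],[0,0,0]]
  ]
}}

```text
t: 16.4
ee_pos: [0.4136, 0.1282, 0.1557]
tool_rot: [-3.142, -0.0, -3.14]
contact_force: [1.7, 0.9, 0.2]
finger_gap: 0.998
grip_force: 0.0
```

Call:
{"op": "send_rows", "data": {
  "plan": [
    [100,[-0.025,-0.012,0],[0,0,0]],
    [100,[-0.06,-0.03,0],[0,0,0]],
    [100,[-0.095,-0.048,0],[0,0,0]],
    [100,[-0.13,-0.066,0],[0,0,0]],
    [100,[-0.165,-0.084,0],[0,0,0]],
    [100,[-0.195,-0.099,0],[0,0,0]],
    [100,[-0.213,-0.108,0],[0,0,0]],
    [100,[-0.221,-0.112,0],[0,0,0]],
    [100,[-0.2225,-0.113,0],[0,0,0]],
    [100,[-0.2225,-0.113,0],[0,0,0]]
  ]
}}

```text
t: 17.4
ee_pos: [0.6353, 0.0158, 0.1539]
tool_rot: [3.141, -0.002, -3.14]
contact_force: [-1.1, 0.7, 0.6]
finger_gap: 1.003
grip_force: 0.0
```

```bash
python3 lid.py cream w5;python3 - <<'E'
from h import *
a=cv2.imread("pics/w5.png")[:,:,::-1].copy();C=cam("wrist",get_state())
for c in blobs(a,(17,140,60),(30,255,255),300)[:2]:print("yellow",cv2.boundingRect(c),cv2.minEnclosingCircle(onplane(c[:,0],.048,C).astype(np.float32)*1000))
E
```

```text
[0.6353 0.0158 0.1539] [-0.04  0.45  1.48  0.    1.21 -1.61]
(213, 129, 86, 105) [619.9   8.4] 41.3
(0, 216, 48, 32) [ 660.5 -158.6] 19.8
yellow (193, 0, 90, 96) ((525.4659423828125, 1.2022478580474854), 34.83589172363281)
```

View pics/w5.png

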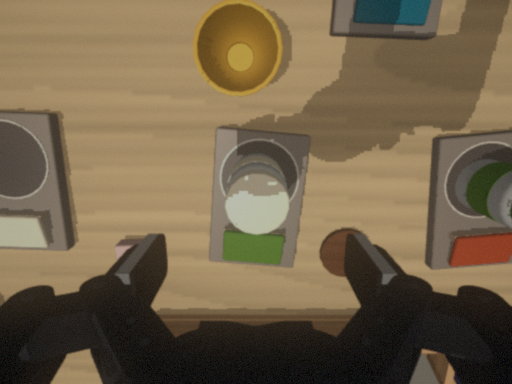

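The cream lid is at about (257,203), nearly centred. The bowl at (238,47) is well clear.

Call:
{"op": "send_rows", "data": {
  "plan": [
    [100,[0.001,0.001,0.015],[0,0,0]],
    [100,[0.001,0.001,0.035],[0,0,0]],
    [100,[0.001,0.001,0.055],[0,0,0]],
    [100,[0.001,0.001,0.075],[0,0,0]],
    [100,[0.001,0.001,0.09],[0,0,0]],
    [100,[0.001,0.001,0.103],[0,0,0]],
    [100,[0.001,0.001,0.112],[0,0,0]],
    [100,[0.001,0.001,0.118],[0,0,0]],
    [100,[0.001,0.001,0.12],[0,0,0]],
    [100,[0.001,0.001,0.12],[0,0,0]]
  ]
}}

```text
t: 18.45
ee_pos: [0.6356, 0.0166, 0.0344]
tool_rot: [3.142, 0.0, -3.14]
contact_force: [0.7, 0.3, -1.0]
finger_gap: 1.0
grip_force: 0.0
```

Call:
{"op": "send_rows", "data": {
  "plan": [
    [40,[0,0,0],[0,0,0]],
    [40,[0,0,0],[0,0,0]],
    [40,[0,0,0],[0,0,0]],
    [40,[0,0,0],[0,0,0]],
    [40,[0,0,0],[0,0,0]],
    [40,[0,0,0],[0,0,0]],
    [40,[0,0,0],[0,0,0]],
    [40,[0,0,0],[0,0,0]],
    [40,[0,0,0],[0,0,0]],
    [40,[0,0,0],[0,0,0]]
  ],
  "squeeze": 30
}}

```text
t: 19.45
ee_pos: [0.636, 0.0165, 0.0351]
tool_rot: [-3.142, 0.001, -3.14]
contact_force: [-0.2, -0.1, 5.2]
finger_gap: 0.578
grip_force: 30.2
```

Call:
{"op": "send_rows", "data": {
  "plan": [
    [40,[0,0,-0.01],[0,0,0]],
    [40,[0,0,-0.03],[0,0,0]],
    [40,[0,0,-0.055],[0,0,0]],
    [40,[0,0,-0.08],[0,0,0]],
    [40,[0,0,-0.105],[0,0,0]],
    [40,[0,-0.01,-0.12],[0,0,0]],
    [40,[0.002,-0.03,-0.12],[0,0,0]],
    [40,[0.004,-0.055,-0.12],[0,0,0]],
    [40,[0.006,-0.08,-0.12],[0,0,0]],
    [40,[0.008,-0.105,-0.12],[0,0,0]]
  ]
}}

```text
t: 20.45
ee_pos: [0.627, -0.0892, 0.1543]
tool_rot: [3.141, -0.001, -3.14]
contact_force: [0.4, 0.5, -1.9]
finger_gap: 0.576
grip_force: 30.4
```

Call:
{"op": "send_rows", "data": {
  "plan": [
    [40,[0.002,-0.025,0],[0,0,0]],
    [40,[0.004,-0.05,0],[0,0,0]],
    [40,[0.006,-0.075,0],[0,0,0]],
    [40,[0.007,-0.098,0],[0,0,0]],
    [40,[0.008,-0.116,0],[0,0,0]],
    [40,[0.009,-0.128,0],[0,0,0]],
    [40,[0.0095,-0.133,0],[0,0,0]],
    [40,[0.0095,-0.134,0],[0,0,0]],
    [40,[0.0095,-0.134,0],[0,0,0]],
    [40,[0.0095,-0.134,0],[0,0,0]]
  ]
}}

```text
t: 21.45
ee_pos: [0.6183, -0.2215, 0.1543]
tool_rot: [3.141, -0.0, -3.139]
contact_force: [-0.9, 0.7, -1.6]
finger_gap: 0.574
grip_force: 30.4
```

```bash
python3 ring.py new 200 130 110 65 w6
```

```text
[ 0.6183 -0.2215  0.1543] 503 330 [ 619.3 -222.2] 38.208938588539496
```

Ring centre (619.3, −222.2) mm agrees with the target within 1 mm. I'll lower and release.

Call:
{"op": "send_rows", "data": {
  "plan": [
    [40,[0,0,0.015],[0,0,0]],
    [40,[0,0,0.035],[0,0,0]],
    [40,[0,0,0.057],[0,0,0]],
    [40,[0,0,0.078],[0,0,0]],
    [40,[0,0,0.094],[0,0,0]],
    [40,[0,0,0.105],[0,0,0]],
    [40,[0,0,0.112],[0,0,0]],
    [40,[0,0,0.116],[0,0,0]],
    [40,[0,0,0.1185],[0,0,0]],
    [40,[0,0,0.1195],[0,0,0]]
  ]
}}

```text
t: 22.5
ee_pos: [0.6186, -0.2227, 0.0352]
tool_rot: [-3.141, 0.001, -3.14]
contact_force: [-0.4, -0.5, -0.6]
finger_gap: 0.577
grip_force: 30.4
```

Call:
{"op": "send_rows", "data": {
  "plan": [
    [40,[0,0,0.0],[0,0,0]],
    [62,[0,0,0.0],[0,0,0]],
    [70,[0,0,0],[0,0,0]],
    [100,[0,0,0],[0,0,0]],
    [100,[0,0,0],[0,0,0]],
    [100,[0,0,0],[0,0,0]],
    [100,[0,0,-0.015],[0,0,0]],
    [100,[0,0,-0.045],[0,0,0]],
    [100,[0,0,-0.085],[0,0,0]],
    [100,[0,0,-0.12],[0,0,0]]
  ]
}}

```text
t: 23.5
ee_pos: [0.6184, -0.2226, 0.1574]
tool_rot: [-3.141, 0.001, -3.14]
contact_force: [1.1, -0.2, 0.2]
finger_gap: 0.999
grip_force: 0.0
```

Call:
{"op": "send_rows", "data": {
  "plan": [
    [100,[0,0.02,0],[0,0,0]],
    [100,[0,0.05,0],[0,0,0]],
    [100,[-0.005,0.085,0],[0,0,0]],
    [100,[-0.005,0.12,0],[0,0,0]],
    [100,[-0.01,0.155,0],[0,0,0]],
    [100,[-0.01,0.19,0],[0,0,0]],
    [100,[-0.01,0.225,0],[0,0,0]],
    [100,[-0.015,0.26,0],[0,0,0]],
    [100,[-0.015,0.295,0],[0,0,0]],
    [100,[-0.015,0.33,0],[0,0,0]]
  ]
}}

```text
t: 24.5
ee_pos: [0.6323, 0.1094, 0.1551]
tool_rot: [3.141, -0.0, -3.14]
contact_force: [0.5, 0.8, 0.2]
finger_gap: 0.999
grip_force: 0.0
```

Call:
{"op": "send_rows", "data": {
  "plan": [
    [100,[0,0.035,0],[0,0,0]],
    [100,[-0.003,0.068,0],[0,0,0]],
    [100,[-0.006,0.095,0],[0,0,0]],
    [100,[-0.0075,0.112,0],[0,0,0]],
    [100,[-0.0075,0.121,0],[0,0,0]],
    [100,[-0.0075,0.1245,0],[0,0,0]],
    [100,[-0.0075,0.1245,0],[0,0,0]],
    [100,[-0.0075,0.1245,0],[0,0,0]],
    [100,[-0.0075,0.1245,0],[0,0,0]],
    [100,[-0.0075,0.1245,0],[0,0,0]]
  ]
}}

```text
t: 25.5
ee_pos: [0.6403, 0.231, 0.1549]
tool_rot: [-3.141, -0.0, 3.142]
contact_force: [-0.9, -0.1, 0.2]
finger_gap: 0.997
grip_force: 0.0
```

```bash
python3 lid.py green w7
```

```text
[0.6403 0.231  0.1549] [ 0.28  0.51  1.37 -0.    1.26 -1.29]
(229, 170, 64, 63) [640.2 233.8] 23.9
(4, 226, 68, 33) [671.9  67.1] 25.8
```

View pics/w7.png

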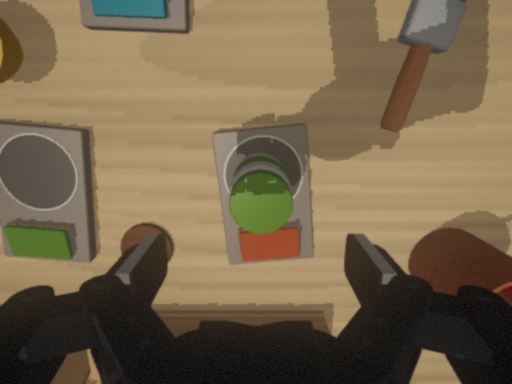

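The green lid is at (261,201), with the jar about 2 mm to +y. The mug at the right is well clear.

Call:
{"op": "send_rows", "data": {
  "plan": [
    [100,[0.001,0.002,0.015],[0,0,0]],
    [100,[0.001,0.002,0.035],[0,0,0]],
    [100,[0.001,0.002,0.055],[0,0,0]],
    [100,[0.001,0.002,0.075],[0,0,0]],
    [100,[0.001,0.002,0.09],[0,0,0]],
    [100,[0.001,0.002,0.103],[0,0,0]],
    [100,[0.001,0.002,0.112],[0,0,0]],
    [100,[0.001,0.002,0.118],[0,0,0]],
    [100,[0.001,0.002,0.12],[0,0,0]],
    [100,[0.001,0.002,0.12],[0,0,0]]
  ]
}}

```text
t: 26.55
ee_pos: [0.6394, 0.2341, 0.035]
tool_rot: [3.141, 0.0, -3.14]
contact_force: [-0.7, -0.2, 0.1]
finger_gap: 0.998
grip_force: 0.0
```

Call:
{"op": "send_rows", "data": {
  "plan": [
    [40,[0,0,0],[0,0,0]],
    [40,[0,0,0],[0,0,0]],
    [40,[0,0,0],[0,0,0]],
    [40,[0,0,0],[0,0,0]],
    [40,[0,0,0],[0,0,0]],
    [40,[0,0,0],[0,0,0]],
    [40,[0,0,0],[0,0,0]],
    [40,[0,0,0],[0,0,0]],
    [40,[0,0,0],[0,0,0]],
    [40,[0,0,0],[0,0,0]]
  ],
  "squeeze": 30
}}

```text
t: 27.55
ee_pos: [0.6398, 0.2342, 0.0357]
tool_rot: [3.141, 0.001, -3.14]
contact_force: [-0.8, 0.7, 6.3]
finger_gap: 0.575
grip_force: 28.1
```

Call:
{"op": "send_rows", "data": {
  "plan": [
    [40,[0,0,-0.01],[0,0,0]],
    [40,[0,0,-0.03],[0,0,0]],
    [40,[0,0,-0.055],[0,0,0]],
    [40,[0,0,-0.08],[0,0,0]],
    [40,[0,0,-0.105],[0,0,0]],
    [40,[0,-0.01,-0.12],[0,0,0]],
    [40,[0.002,-0.03,-0.12],[0,0,0]],
    [40,[0.003,-0.055,-0.12],[0,0,0]],
    [40,[0.004,-0.08,-0.12],[0,0,0]],
    [40,[0.004,-0.105,-0.12],[0,0,0]]
  ]
}}

```text
t: 28.55
ee_pos: [0.6333, 0.126, 0.1528]
tool_rot: [-3.14, -0.004, -3.141]
contact_force: [0.3, -0.3, -2.8]
finger_gap: 0.578
grip_force: 27.7
```

Call:
{"op": "send_rows", "data": {
  "plan": [
    [40,[0,-0.025,0],[0,0,0]],
    [40,[0,-0.05,0],[0,0,0]],
    [40,[0,-0.072,0],[0,0,0]],
    [40,[0,-0.09,0],[0,0,0]],
    [40,[0,-0.102,0],[0,0,0]],
    [40,[0,-0.108,0],[0,0,0]],
    [40,[0,-0.1105,0],[0,0,0]],
    [40,[0,-0.1105,0],[0,0,0]],
    [40,[0,-0.1105,0],[0,0,0]],
    [40,[0,-0.1105,0],[0,0,0]]
  ]
}}

```text
t: 29.55
ee_pos: [0.6355, 0.0194, 0.1548]
tool_rot: [3.141, 0.0, -3.139]
contact_force: [0.2, -0.0, -1.7]
finger_gap: 0.573
grip_force: 27.7
```

```bash
python3 ring.py new 200 130 120 65 w8
```

```text
[0.6355 0.0194 0.1548] 570 326 [636.7  18.5] 38.15838887320975
```

The target is confirmed by the ring at (636.7, 18.5).

Call:
{"op": "send_rows", "data": {
  "plan": [
    [40,[0,0,0.015],[0,0,0]],
    [40,[0,0,0.035],[0,0,0]],
    [40,[0,0,0.057],[0,0,0]],
    [40,[0,0,0.078],[0,0,0]],
    [40,[0,0,0.094],[0,0,0]],
    [40,[0,0,0.105],[0,0,0]],
    [40,[0,0,0.112],[0,0,0]],
    [40,[0,0,0.116],[0,0,0]],
    [40,[0,0,0.1185],[0,0,0]],
    [40,[0,0,0.1195],[0,0,0]]
  ]
}}

```text
t: 30.6
ee_pos: [0.6359, 0.0185, 0.0357]
tool_rot: [-3.142, 0.001, -3.14]
contact_force: [0.5, -0.1, -0.0]
finger_gap: 0.572
grip_force: 27.9
```

Call:
{"op": "send_rows", "data": {
  "plan": [
    [40,[0,0,0.0],[0,0,0]],
    [62,[0,0,0.0],[0,0,0]],
    [70,[0,0,0],[0,0,0]],
    [100,[0,0,0],[0,0,0]],
    [100,[0,0,0],[0,0,0]],
    [100,[0,0,0],[0,0,0]],
    [100,[0,0,-0.015],[0,0,0]],
    [100,[0,0,-0.045],[0,0,0]],
    [100,[0,0,-0.085],[0,0,0]],
    [100,[0,0,-0.12],[0,0,0]]
  ]
}}

```text
t: 31.6
ee_pos: [0.6354, 0.0185, 0.1566]
tool_rot: [3.142, -0.0, -3.14]
contact_force: [0.8, -0.2, -0.0]
finger_gap: 0.999
grip_force: 0.0
```

Call:
{"op": "send_rows", "data": {
  "plan": [
    [100,[0.02,-0.014,0],[0,0,0]],
    [100,[0.05,-0.035,0],[0,0,0]],
    [100,[0.08,-0.056,0],[0,0,0]],
    [100,[0.11,-0.077,0],[0,0,0]],
    [100,[0.14,-0.098,0],[0,0,0]],
    [100,[0.17,-0.118,0],[0,0,0]],
    [100,[0.193,-0.133,0],[0,0,0]],
    [100,[0.205,-0.141,0],[0,0,0]],
    [100,[0.208,-0.144,0],[0,0,0]],
    [100,[0.208,-0.144,0],[0,0,0]]
  ]
}}

```text
t: 32.6
ee_pos: [0.4284, -0.1261, 0.1556]
tool_rot: [-3.141, 0.001, -3.141]
contact_force: [0.3, -0.3, 0.5]
finger_gap: 1.004
grip_force: 0.0
```

```bash
python3 lid.py rust w9
```

```text
[ 0.4284 -0.1261  0.1556] [-0.38  0.21  1.87  0.    1.06 -1.95]
(225, 168, 64, 63) [ 426.9 -125.7] 23.9
(387, 5, 30, 100) [331. -33.] 29.2
```

Call:
{"op": "send_rows", "data": {
  "plan": [
    [100,[0.001,0,0.015],[0,0,0]],
    [100,[0.001,0,0.035],[0,0,0]],
    [100,[0.001,0,0.055],[0,0,0]],
    [100,[0.001,0,0.075],[0,0,0]],
    [100,[0.001,0,0.09],[0,0,0]],
    [100,[0.001,0,0.103],[0,0,0]],
    [100,[0.001,0,0.112],[0,0,0]],
    [100,[0.001,0,0.118],[0,0,0]],
    [100,[0.001,0,0.12],[0,0,0]],
    [100,[0.001,0,0.12],[0,0,0]]
  ]
}}

```text
t: 33.65
ee_pos: [0.427, -0.1257, 0.0353]
tool_rot: [-3.142, 0.0, -3.14]
contact_force: [-0.6, -0.2, -0.1]
finger_gap: 1.001
grip_force: 0.0
```

Call:
{"op": "send_rows", "data": {
  "plan": [
    [40,[0,0,0],[0,0,0]],
    [40,[0,0,0],[0,0,0]],
    [40,[0,0,0],[0,0,0]],
    [40,[0,0,0],[0,0,0]],
    [40,[0,0,0],[0,0,0]],
    [40,[0,0,0],[0,0,0]],
    [40,[0,0,0],[0,0,0]],
    [40,[0,0,0],[0,0,0]],
    [40,[0,0,0],[0,0,0]],
    [40,[0,0,0],[0,0,0]]
  ],
  "squeeze": 30
}}

```text
t: 34.65
ee_pos: [0.427, -0.1259, 0.0359]
tool_rot: [-3.141, 0.001, -3.141]
contact_force: [-0.4, 1.2, 6.5]
finger_gap: 0.573
grip_force: 29.3
```

Call:
{"op": "send_rows", "data": {
  "plan": [
    [40,[0,0,-0.01],[0,0,0]],
    [40,[0,0,-0.03],[0,0,0]],
    [40,[0,0,-0.055],[0,0,0]],
    [40,[0,0,-0.08],[0,0,0]],
    [40,[0,0,-0.105],[0,0,0]],
    [40,[-0.005,0.01,-0.12],[0,0,0]],
    [40,[-0.015,0.027,-0.12],[0,0,0]],
    [40,[-0.03,0.051,-0.12],[0,0,0]],
    [40,[-0.045,0.076,-0.12],[0,0,0]],
    [40,[-0.06,0.102,-0.12],[0,0,0]]
  ]
}}

```text
t: 35.65
ee_pos: [0.4863, -0.0229, 0.1556]
tool_rot: [-3.141, -0.0, -3.141]
contact_force: [-1.0, -0.1, -2.8]
finger_gap: 0.571
grip_force: 30.7
```

Call:
{"op": "send_rows", "data": {
  "plan": [
    [40,[-0.017,0.029,0],[0,0,0]],
    [40,[-0.034,0.058,0],[0,0,0]],
    [40,[-0.051,0.087,0],[0,0,0]],
    [40,[-0.068,0.116,0],[0,0,0]],
    [40,[-0.085,0.145,0],[0,0,0]],
    [40,[-0.102,0.174,0],[0,0,0]],
    [40,[-0.119,0.203,0],[0,0,0]],
    [40,[-0.134,0.23,0],[0,0,0]],
    [40,[-0.145,0.252,0],[0,0,0]],
    [40,[-0.15,0.261,0],[0,0,0]]
  ]
}}

```text
t: 36.65
ee_pos: [0.6366, 0.2395, 0.1549]
tool_rot: [3.141, -0.0, -3.139]
contact_force: [-0.7, -0.2, -2.3]
finger_gap: 0.572
grip_force: 30.6
```

```bash
python3 ring.py new 200 130 120 65 w10
```

```text
[0.6366 0.2395 0.1549] 592 316 [638.9 237.9] 38.00546728352207
```

Call:
{"op": "send_rows", "data": {
  "plan": [
    [40,[-0.001,0,0.015],[0,0,0]],
    [40,[-0.001,0,0.035],[0,0,0]],
    [40,[-0.001,0,0.057],[0,0,0]],
    [40,[-0.001,0,0.078],[0,0,0]],
    [40,[-0.001,0,0.094],[0,0,0]],
    [40,[-0.001,0,0.105],[0,0,0]],
    [40,[-0.001,0,0.112],[0,0,0]],
    [40,[-0.001,0,0.116],[0,0,0]],
    [40,[-0.001,0,0.1185],[0,0,0]],
    [40,[-0.001,0,0.1195],[0,0,0]]
  ]
}}

```text
t: 37.7
ee_pos: [0.6376, 0.2375, 0.0362]
tool_rot: [3.141, 0.001, -3.14]
contact_force: [-0.8, -0.7, -2.9]
finger_gap: 0.573
grip_force: 30.6
```

Call:
{"op": "send_rows", "data": {
  "plan": [
    [40,[0,0,0.0],[0,0,0]],
    [62,[0,0,0.0],[0,0,0]],
    [70,[0,0,0],[0,0,0]],
    [100,[0,0,0],[0,0,0]],
    [100,[0,0,0],[0,0,0]],
    [100,[0,0,0],[0,0,0]],
    [100,[0,0,-0.015],[0,0,0]],
    [100,[0,0,-0.045],[0,0,0]],
    [100,[0,0,-0.085],[0,0,0]],
    [100,[0,0,-0.12],[0,0,0]]
  ]
}}

```text
t: 38.7
ee_pos: [0.6374, 0.2375, 0.1584]
tool_rot: [3.141, 0.001, -3.14]
contact_force: [0.7, 0.8, 0.0]
finger_gap: 1.001
grip_force: 0.0
```

Call:
{"op": "send_rows", "data": {
  "plan": [
    [100,[0.015,-0.025,-0.025],[0,0,0]],
    [100,[0.03,-0.05,-0.05],[0,0,0]],
    [100,[0.045,-0.075,-0.075],[0,0,0]],
    [100,[0.06,-0.1,-0.1],[0,0,0]],
    [100,[0.075,-0.125,-0.125],[0,0,0]],
    [100,[0.09,-0.15,-0.15],[0,0,0]],
    [100,[0.105,-0.175,-0.175],[0,0,0]],
    [100,[0.12,-0.2,-0.2],[0,0,0]],
    [100,[0.135,-0.22,-0.22],[0,0,0]],
    [100,[0.14,-0.235,-0.24],[0,0,0]]
  ]
}}

```text
t: 39.7
ee_pos: [0.4955, 0.0012, 0.3984]
tool_rot: [-3.141, 0.002, -3.141]
contact_force: [0.7, -0.0, 0.1]
finger_gap: 0.998
grip_force: 0.0
```

```bash
python3 - <<'E'
from h import *
s=get_state();print(s['t'],s['ee_pos'],s['contact_force'])
C=cam("wrist",s);w=grab_frame("wrist");a=grab_frame("side")
cv2.imwrite("pics/end.png",cv2.resize(np.hstack([a,w])[:,:,::-1],(800,300)))
for n,lo,hi in(("teal",(85,70,40),(105,255,255)),("green",(38,110,40),(62,255,255)),("rust",(0,150,50),(10,255,255)),("cream",(20,0,150),(75,70,255)),("bowl",(17,140,60),(30,255,255))):
    for c in blobs(w,lo,hi,150)[:4]:
        q=cv2.minEnclosingCircle(onplane(c[:,0],.048 if n=="bowl" else .095,C).astype(np.float32)*1000);print(n,cv2.boundingRect(c),np.round(q[0],1),round(q[1],1))
E
```

```text
39.7 [0.49549057 0.00123222 0.3984149 ] [ 0.67297142 -0.03870851  0.08046157]
teal (328, 78, 31, 33) [414.5 126.9] 22.3
teal (311, 128, 36, 20) [475.7 109.1] 27.9
green (246, 224, 34, 39) [651.6  11.8] 38.0
rust (384, 223, 30, 39) [647.7 230.4] 34.6
rust (251, 6, 12, 54) [335.1   2.6] 33.2
rust (482, 263, 30, 33) [720.9 422. ] 35.3
cream (102, 213, 41, 40) [ 629.9 -219.2] 35.7
cream (22, 105, 30, 50) [ 465.7 -317.4] 36.3
cream (247, 62, 22, 23) [385.7   3.2] 19.3
bowl (236, 144, 41, 40) [526.1   0.9] 34.3
```

View pics/end.png

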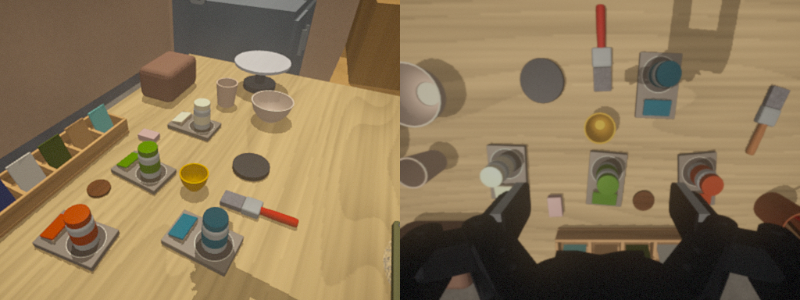

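All four jars stand upright on the boards matching their lids, the slate disc at (251,166) is empty, the bowl has not moved, and the gripper is open and clear. I'm handing in.

```bash
python3 -c "
from cell import *
print(close_job())"
```

```text
the job is handed in; nothing more can be done
None
```

All four glaze jars are on the boards matching their lids, the slate disc is empty, the tea bowl has not moved, and the job is handed in at about 40 s of robot time; the hand-in returned no verdict.

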